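Feed the stock under the router bridge up to the scribed line

ROBOT

A 6-joint arm with a two-finger parallel gripper is mounted at the origin on the work surface. World frame = base frame: x ahead of the robot, y to its left, z up, the work surface at z = 0. Lengths are in m, angles in rad, forces in N, time in s.
With the tool pointing down it reaches from about 0.35 to 0.775 m from the base axis. Payload 5.5 kg.
Tool frame: the origin (TCP) lies at the very end of the fingers, on their centre line; the grasp point (between the pads) lies 19 mm behind it (grip_point_offset is the distance from the TCP to the grasp point, in m); z points along the fingers, y is the direction in which the jaws open and shut (so a half turn about z gives the same grasp; the last joint's range is limited). The gripper opens to 85 mm and grips with 20 to 120 N. Pads are 22 mm wide; open, the fingers measure 114 mm over their backs; the gripper's body (76 mm by 85 mm) begins 54 mm behind the grasp point. The pads swing forward as they close: fully open they stand 13 mm farther back than shut.
Start: joints at [0.964, 0.313, 0.046, 1.304, 0, 1.431], TCP at [0.259, 0.514, 0.231] pointing down, gripper open.
Joint ranges: [-2.76, 2.76], [-0.86, 1.69], [-1.03, 1.26], [-2.2, 2.34], [-1.47, 1.5], [-3.14, 3.14]. Speed limits (rad/s): [2.57, 2.57, 3.14, 3.14, 3.14, 3.14].

INTERFACE

Orientations are given as a unit quaternion [w, x, y, z].
In Python, from workcell import * gives the robot as it stands.
- The arm moves only by the shell command python3 -m crank 'ROWS' [OPENING] [FORCE]. ROWS is a JSON object of lists of equal length, an entry for each row: "travel": the shift along the tool's x, y, z in units of 40 mm (1.0 is 40 mm), a list of three; "turn": the turn about the tool's z in rad. In form: {"travel": [[x, y, z], ...], "turn": [turn, ...]}. A call has 1 to 5 rows; each row is the pose to reach, as a shift and turn from the pose commanded when the call began, along the tool's axes at that moment; what a row does not reach only later rows make up. A row lasts 1/12 s, in which the tool goes at most 41.7 mm and 7.16 degrees, less where a joint would pass 70% of its speed; a pose out of reach is approached as far as the arm can. A call with a gripper value outside its range is refused whole. OPENING is the finger opening in mm, from 0 to 85.4, set as the call begins (- or left out, the last holds). The fingers move at their own pace and stop on an object; FORCE is the grip in N (left out, the last holds). Time passes only in rows, so rows that repeat a pose let the fingers close. It gives the time, the measured TCP pose, the force and the opening at its end, in the units of the state.
- get_state(): the state, without advancing time (a new reading comes with each control period).
- read_camera(name): name is "side" or "top" or "wrist"; returns a dict with "image" (420x560x3 uint8, red, green, blue), "K" (3x3 intrinsics, pixels), "k1" (the pictures are not rectified: a ray, as slopes to the right and down, at radius r is drawn at 1 + k1 r^2 times it, then the intrinsics apply), "R" (3x3) and "t" (3): a world point X has camera coordinates R X + t. Camera axes: x right, y down, z forward; pixel columns grow to the right and rows downward; lengths in m; the calibration is good to about 2 mm. A picture is of the moment at which its call begins. There is no depth.
- hand_in(): hands the job in, once; it reports no verdict.
The state is a dict: "clock": time; "joint_pos": joint angles; "qvel": joint speeds; "tau": joint torques, N m; "tcp_pos": TCP position; "orientation": TCP orientation; "wrist_force": force on the tool from outside, world axes, zero at the start; "ft_torque": the same for the moment, N m; "finger_gap": finger opening in m.
Only numpy, scipy, OpenCV 4.12 (cv2) and the standard library are available. Lean on these libraries where they do the work, as an engineer would, in place of code of your own. Each camera call takes 0.05 s, during which the arm holds its last target. There are 200 camera calls.

TASK

Push the pine board along its guide rails under the pink router bridge, in the feed direction, until its leading edge meets the dark line scribed across the white base. There is no stop: do not run it past the line. Leave it lying flat between the rails with the tool withdrawn, and do not bump the router bridge or disturb the clamp, tape measure and screwdriver.

Things in the scene. Friction and masses are not known exactly. Their poses are not given: they have to be found in the camera images.
- bridge: Fixed pink router bridge on a white base board, one rigid piece. Origin: on the table under the cutter; x = feed direction (towards the robot's right, within 0.35 rad of world -y), y away from the robot, z up. Base 370 x 220 x 18 mm: x -210 to +160, y +-110 mm; the stock slides on its top, z = 18 mm. Cutter tip at z = 52 mm; black motor above, radius 33 mm, up to z = 255 mm.
- rail_start (a point): Feeding end (robot's left) of the guideway, on the base's top, midway between the rails, 200 mm before the cutter axis. The two low aluminium rails run along x to 55 mm beyond the cutter axis; inner faces 32.5 mm and outer faces 50.5 mm each side of the middle, tops 12 mm above the base's top (z = 30 mm).
- beam_near (a point): Middle of the lower edge of the cross-beam's feeding side: 50 mm before the cutter axis, z = 78 mm. Beam 88 deep (x) x 188 wide x 47 mm high, motor clamp ring (radius 43) on it; legs from 66 mm each side outwards. No room for an upright gripper close by: at the line the stock's trailing end is 5 to 20 mm short of the beam, so lean the tool, fingers pointing along the feed and down.
- mark: Dark scribed line, 2 mm wide and 190 mm long, across the white base's top beyond the bridge, square to the feed; drawn only, nothing to feel. Origin: middle of the line; x = feed direction, y along the line. It lies 75 to 90 mm beyond the cutter axis, differing from start to start.
- stock: Loose pale pine board, 145 (x, feed direction) x 60 (y) x 24 mm (z), 0.09 to 0.2 kg, lying on the white base between the rails (2.5 mm play each side), its trailing end to the robot's left. Origin: centre of its underside. It slides by dry friction and stops when the push stops; it has to travel about 40 to 110 mm.
- stock_lead (a point): Middle of the lower edge of the stock's leading end (robot's right), 72.5 mm from its origin along x: this edge must meet the line.
- stock_tail (a point): Centre of the stock's trailing end face (robot's left, the end to be pushed), 12 mm above the base's top.
- clamp: Bystander: bar clamp lying on the table beyond the base's far (right) end, black jaws, orange handle, about 205 x 75 x 22 mm. Origin: underside, mid-bar.
- tape: Bystander: yellow and black tape measure standing on the table, on the side of the base away from the robot, 68 x 40 x 66 mm. Origin: centre of its underside.
- driver: Bystander: screwdriver with an orange handle lying on the table, on the side of the base away from the robot, about 200 mm long, along its x. Origin: on the table under its middle.
There are look-alikes about, which are no part of the job. What is shaped like the stock but blue or yellow is not meant.

How it is judged:
At the end, for the whole second after the job is handed in: The stock's leading edge is within 4 mm of the middle of the scribed line, the stock lies flat on the base between the rails (within 5 mm of the middle, square within 0.06 rad) and is at rest (x of stock_lead in the frame of mark between -0.004 and 0.004 m and angle between the x axis of stock and the x axis of bridge, either way round below 0.06 rad and y of stock in the frame of bridge between -0.005 and 0.005 m and z of stock in the frame of bridge below 0.021 m and angle between stock's own z axis and vertical below 0.03 rad and linear speed of stock below 0.01 m/s); the robot touches nothing.
It fails at once if the stock's leading edge runs more than 8 mm past the line (x of stock_lead in the frame of mark above 0.008 m).
It fails at once if the robot bumps the router bridge or its base harder than 15 N (contact force between any of the arm, the fingers and bridge above 15 N).
It fails at once if the clamp, tape measure or screwdriver is moved more than 15 mm (distance of any of clamp, tape, driver from where it was at the start of the episode above 0.015 m).
It also fails if it takes over 48 s, if anything falls off the work surface, if the arm or the gripper's body presses on something with over 40 N, if the wrist force passes 120 N, or if a joint passes its speed limit or range.

## Working session

There is one attempt and no reset: what is moved stays moved. The work goes in short steps, Python scripts to look and compute and a shell command to move; the robot and the scene stay as the last step left them, time stands still between calls to the robot, and variables do not carry over. Pictures are saved under pics/ and viewed, about 8 in all and at most 12, crops included, and the job is handed in when it is done.

```bash
mkdir -p pics; ls
cat > h.py <<'E'
from workcell import *
import numpy as np, cv2
def snap(n,f):
    c=read_camera(n); cv2.imwrite(f'pics/{f}.png',c['image'][...,::-1]); np.savez(f'pics/{f}.npz',**c); return c
def load(f): return dict(np.load(f'pics/{f}.npz'))
def ray(c,uv):
    K=c['K'];k1=float(c['k1']);d=np.array([(uv[0]-K[0,2])/K[0,0],(uv[1]-K[1,2])/K[1,1]]);s=d.copy()
    for _ in range(30): s=d/(1+k1*(s@s))
    R=c['R'];return -R.T@c['t'],R.T@np.array([s[0],s[1],1.])
def onz(c,uv,z):
    o,d=ray(c,uv);return o+d*(z-o[2])/d[2]
def proj(c,X):
    p=c['R']@np.asarray(X,float)+c['t'];s=p[:2]/p[2];s=s*(1+float(c['k1'])*(s@s));return c['K'][:2,:2]@s+c['K'][:2,2]
E
python3 - <<'E'
from h import *
s=get_state();print(s)
a=snap('top','top0');b=snap('side','side0')
for c in(a,b):print(-c['R'].T@c['t'],c['K'][0,0],c['k1'],c['R'].round(2).tolist())
E
```

```text
pics
{'clock': 0.0, 'joint_pos': array([9.64412239e-01, 3.14030171e-01, 4.49994371e-02, 1.30359516e+00,
       1.10561262e-05, 1.43122293e+00]), 'qvel': array([-6.25669312e-05,  3.60204782e-04,  2.48111725e-03, -7.46690518e-04,
        8.60483917e-04, -6.38346764e-05]), 'tau': array([-1.01172693e-03, -4.80628252e+01,  2.98533618e+01,  1.93017366e-02,
       -2.93199846e-04, -9.49355922e-06]), 'tcp_pos': array([0.25847835, 0.5130701 , 0.23040029]), 'orientation': array([-3.38487782e-04,  2.31291776e-01,  9.72884000e-01, -8.49876544e-04]), 'wrist_force': array([-0.54254087, -0.32435132, -0.08039371]), 'ft_torque': array([-0.00412238,  0.04239597, -0.02070947]), 'finger_gap': 0.08491774964003403}
[0.47706466 0.02705135 1.14326786] 526.4952440748566 0.026850391863403718 [[0.02, -1.0, 0.01], [-0.99, -0.02, -0.13], [0.13, -0.0, -0.99]]
[0.55756147 0.8591648  0.66130476] 489.42618256831645 -0.029860059899307678 [[-1.0, -0.06, -0.01], [-0.03, 0.58, -0.81], [0.06, -0.81, -0.58]]
```

View pics/top0.png

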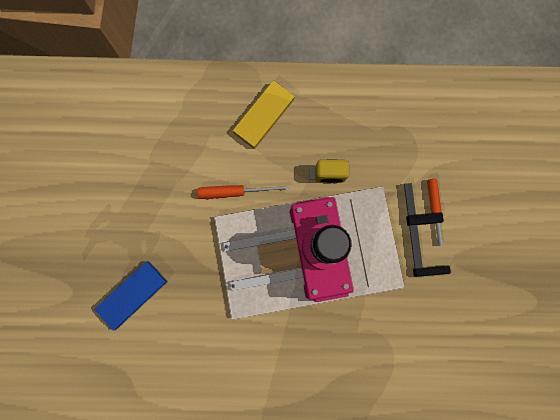

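View pics/side0.png

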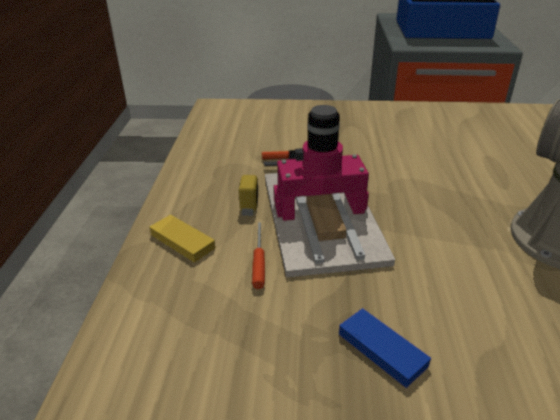

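Top view: the pine board is at about (278,255) between the rails, and the scribed line runs from (351,200) to (368,286). Look-alikes are the yellow board at (262,115) and the blue board at (130,295). By the description I choose the pine one, and check it in a close crop.

Run:
```python
from h import *
c=load('top0');im=c['image'][180:330,200:412,::-1]
b=load('side0')['image'][180:285,255:395,::-1]
A=cv2.resize(im,None,fx=3.6,fy=3.6,interpolation=cv2.INTER_CUBIC)
cv2.imwrite('pics/crop_top.png',A);cv2.imwrite('pics/crop_side.png',cv2.resize(b,None,fx=5,fy=5,interpolation=cv2.INTER_CUBIC))
# base white mask
hsv=cv2.cvtColor(c['image'],cv2.COLOR_RGB2HSV)
m=((hsv[...,1]<45)&(hsv[...,2]>60)).astype(np.uint8);m[:170]=0;m[340:]=0;m[:,:190]=0;m[:,406:]=0
m=cv2.morphologyEx(m,cv2.MORPH_OPEN,np.ones((3,3)))
n=cv2.findContours(m,0,2)[0];pts=np.vstack([k for k in n if cv2.contourArea(k)>60])
print(cv2.boxPoints(cv2.minAreaRect(pts)), cv2.approxPolyDP(cv2.convexHull(pts),4,True)[:,0].tolist())
for p in cv2.approxPolyDP(cv2.convexHull(pts),4,True)[:,0]: print(p,onz(c,p,.018).round(4))
# line: per row dark minimum
g=cv2.cvtColor(c['image'],cv2.COLOR_RGB2GRAY).astype(float)
P=[]
for v in range(203,284,4):
    x0=351+(v-200)*17/86; u=np.arange(int(x0)-6,int(x0)+8);w=g[v,u];w=np.clip(np.median(w)-20-w,0,None)
    if w.sum()>10:P.append(onz(c,(float((w*u).sum()/w.sum()),v),.018)[:2])
P=np.array(P);q=np.polyfit(P[:,0],P[:,1],1);print('line y=a x+b',q,np.std(P[:,1]-np.polyval(q,P[:,0])),P[[0,-1]])
```

```text
[[212.51193 216.81601]
 [385.16794 185.424  ]
 [403.72794 287.504  ]
 [231.07193 318.896  ]] [[403, 286], [232, 318], [215, 217], [382, 187]]
[403 286] [ 0.4559 -0.2536  0.018 ]
[232 318] [0.383  0.1052 0.018 ]
[215 217] [0.5945 0.148  0.018 ]
[382 187] [ 0.6668 -0.2113  0.018 ]
line y=a x+b [ 0.20067508 -0.27042889] 0.0002541507958507185 [[ 0.63054217 -0.14414392]
 [ 0.46063848 -0.17771966]]
```

View pics/crop_top.png

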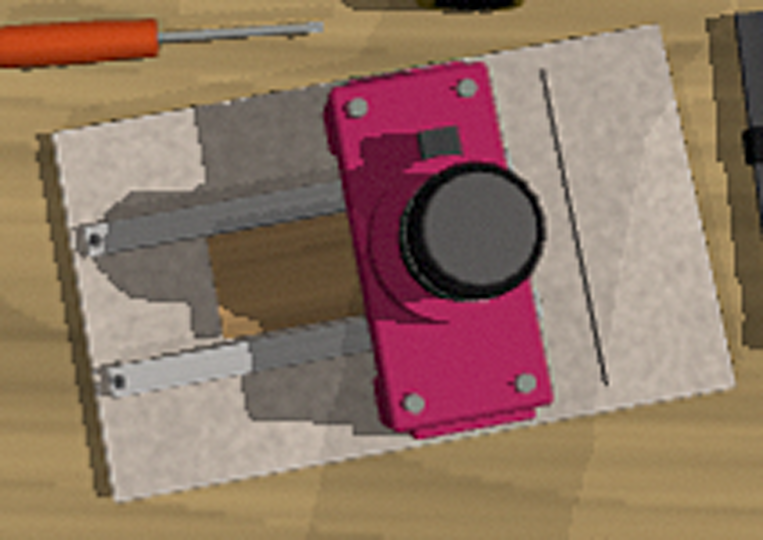

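View pics/crop_side.png

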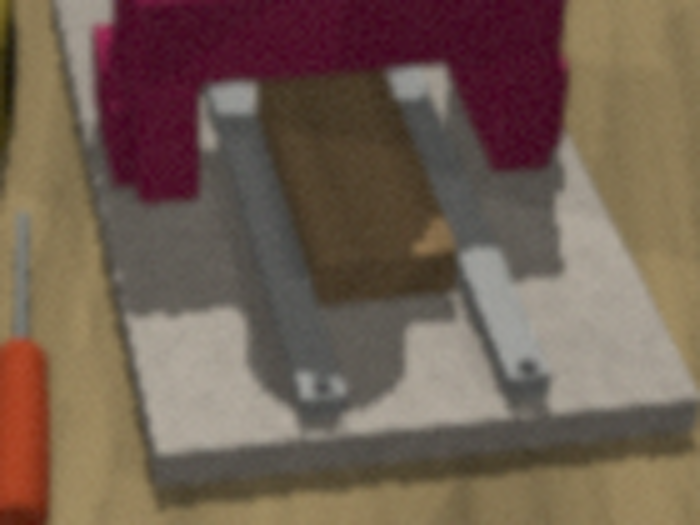

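The crops confirm the pine board between the rails. Its trailing top edge runs from about (257.8,245.8) to (262.2,273.9) in the top view, and it's also visible in the side view. Moves only shift the tool and turn it about its own z. If I can't lean it, I'll push with the back of an opened finger: 57 mm ahead of the axis, it leads the gripper body by more than 14 mm.

```bash
cat >> h.py <<'E'
f=np.array([.1967,-.9805]); nrm=np.array([.9805,.1967])
E
python3 - <<'E'
from h import *
c=load('top0');s=load('side0')
L=[onz(c,p,.018)[:2] for p in((350.8,199.4),(368.3,286.7))];mid=sum(L)/2
print('line mid',mid,'len',np.linalg.norm(L[0]-L[1]))
a=[onz(c,p,.042)[:2] for p in((257.8,245.8),(262.2,273.9))]
b=[onz(s,(x/5+255,y/5+180),z)[:2] for x,y,z in((316,266,.042),(455,253,.042),(320,305,.018),(455,290,.018))]
o,d=ray(s,(455/5+255,290/5+180))
def fc(p):return (p-mid)@f*1e3,(p-mid)@nrm*1e3
for p in a+b:print(p,np.round(fc(p),1))
# line from side view at z .018 (ends projected)
print([proj(s,[*p,.018]).round(1) for p in L])
t=get_state();q=t['orientation'];print(t['tcp_pos'],np.round(fc(t['tcp_pos'][:2]),1))
E
```

```text
line mid [ 0.54567827 -0.16206597] len 0.18899618253912612
[0.53332108 0.0541657 ] [-214.4   30.4]
[0.47544584 0.04371885] [-215.6  -28.4]
[0.5334207  0.06025941] [-220.4   31.7]
[0.47595195 0.04877435] [-220.4  -26.9]
[0.5308895 0.0558474] [-216.6   28.4]
[0.47403676 0.0430465 ] [-215.2  -29.9]
[array([274.4, 188.4]), array([350.1, 182.2])]
[0.25851762 0.51310375 0.23049435] [-718.5 -148.8]
```

```bash
python3 -m crank '{"travel":[[0,0,0],[0,0,0],[0,0,0],[0,0,0],[0,0,0]],"turn":[-0.12,-0.24,-0.36,-0.48,-0.6]}' 85 20
```

```text
clock: 0.52
tcp_pos: [0.2586, 0.5132, 0.2308]
orientation: [-0.0, -0.07, 0.998, -0.0]
wrist_force: [0.0, 0.1, -1.1]
finger_gap: 0.0852
```

```bash
python3 -m crank '{"travel":[[0,0,0],[0,0,0]],"turn":[-0.058,-0.058]}'; python3 -m crank '{"travel":[[-0.3,-0.85,0],[-0.6,-1.7,0],[-0.9,-2.55,0],[-1.2,-3.4,0],[-1.5,-4.2,0]],"turn":[0,0,0,0,0]}'
cat >> h.py <<'E'
from scipy.spatial.transform import Rotation as Ro
mid=np.array([.5457,-.1621])
def where():
    t=get_state();q=t['orientation'];R=Ro.from_quat([*q[1:],q[0]]).as_matrix();p=t['tcp_pos'][:2]-mid
    print('t',round(t['clock'],2),'f,n,z mm',(p@f*1e3).round(1),(p@nrm*1e3).round(1),(t['tcp_pos'][2]*1e3).round(1),'yaw err',round(float(R[:2,1]@nrm),4),'tilt',R[:,2].round(3),'F',t['wrist_force'].round(1),'q',t['joint_pos'].round(2));return t
E
python3 -c "from h import *;where()"
```

```text
clock: 0.68
tcp_pos: [0.2586, 0.5132, 0.2308]
orientation: [-0.0, -0.096, 0.995, -0.0]
wrist_force: [-0.7, 0.4, 1.1]
finger_gap: 0.0851
clock: 1.1
tcp_pos: [0.3499, 0.3583, 0.2311]
orientation: [-0.0, -0.095, 0.996, -0.0]
wrist_force: [0.2, -0.6, -0.1]
finger_gap: 0.0849
t 1.1 f,n,z mm -548.8 -89.7 231.1 yaw err 0.0084 tilt [-0. -0. -1.] F [ 0.2 -0.6 -0.1] q [ 0.64  0.17 -0.14  1.26 -0.    0.45]
```

```bash
python3 -m crank '{"travel":[[-0.32,-0.9,0],[-0.64,-1.8,0],[-0.96,-2.7,0],[-1.28,-3.6,0],[-1.6,-4.4,0]],"turn":[-0.008,-0.008,-0.008,-0.008,-0.008]}';  python3 -m crank '{"travel":[[-0.3,-0.9,0],[-0.6,-1.8,0],[-0.64,-1.87,0],[-0.64,-1.87,0]],"turn":[0,0,0,0]}'; python3 -c "
from h import *;where();snap('side','side1')"
```

```text
clock: 1.52
tcp_pos: [0.4464, 0.1972, 0.2312]
orientation: [-0.0, -0.098, 0.995, -0.0]
wrist_force: [0.1, 0.8, 0.4]
finger_gap: 0.0846
clock: 1.85
tcp_pos: [0.4867, 0.1291, 0.2309]
orientation: [-0.0, -0.096, 0.995, 0.0]
wrist_force: [0.0, -0.5, -0.3]
finger_gap: 0.0851
t 1.85 f,n,z mm -297.1 -0.6 230.9 yaw err 0.0049 tilt [-0.001  0.    -1.   ] F [ 0.  -0.5 -0.3] q [ 0.1   0.18 -0.14  1.26  0.   -0.09]
```

View pics/side1.png

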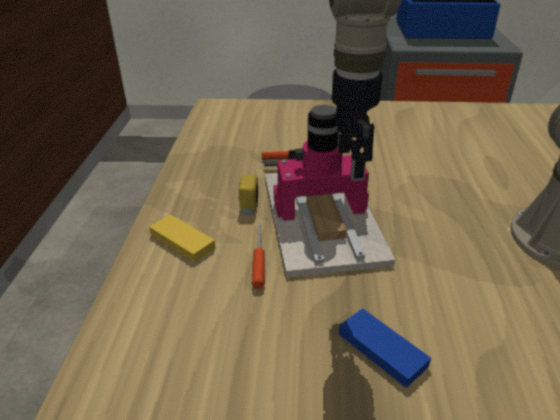

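Side view: the gripper hangs upright at (355,150), above and behind the feeding end of the rails. The jaws lie along the feed and the board is untouched at (325,218). I descend next.

```bash
python3 -m crank '{"travel":[[0,0,0.8],[0,0,1.6],[0,0,2.4],[0,0,3.2],[0,0,4.0]],"turn":[-0.005,-0.005,-0.005,-0.005,-0.005]}';  python3 -m crank '{"travel":[[0,0,0.4],[0,0,0.8],[0,0,1.0],[0,0,1.15],[0,0,1.15]],"turn":[0,0,0,0,0]}'; python3 -c "
from h import *;where();c=snap('side','side2');print(proj(c,get_state()['tcp_pos']))
cv2.imwrite('pics/crop2.png',cv2.resize(c['image'][100:310,240:450,::-1],None,fx=2.8,fy=2.8,interpolation=cv2.INTER_CUBIC))"
```

```text
clock: 2.32
tcp_pos: [0.4847, 0.1328, 0.0702]
orientation: [0.0, -0.103, 0.995, 0.0]
wrist_force: [-0.8, 0.4, -0.5]
finger_gap: 0.0849
clock: 2.73
tcp_pos: [0.4848, 0.1319, 0.0246]
orientation: [-0.001, -0.103, 0.995, 0.0]
wrist_force: [-1.2, 0.7, -0.5]
finger_gap: 0.0852
t 2.73 f,n,z mm -300.3 -1.9 24.6 yaw err -0.0074 tilt [-0.002  0.    -1.   ] F [-1.2  0.7 -0.5] q [ 0.11  0.34 -0.47  0.77  0.   -0.1 ]
[342.55129309 263.04315289]
```

View pics/crop2.png

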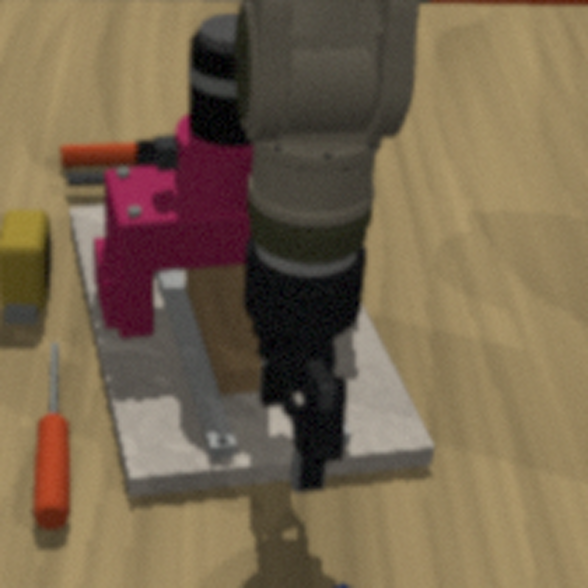

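Side crop: the open gripper straddles the rail end with its rear fingertip at crop (310,488), and nothing is touched. I move up towards the tail and check clearance from the top.

```bash
python3 -m crank '{"travel":[[-0.06,-0.15,0],[-0.06,-0.3,0.05],[-0.06,-0.4,0.05],[-0.06,-0.5,0.05],[-0.06,-0.5,0.05]],"turn":[0.004,0.008,0.008,0.008,0.008]}'; python3 -c "
from h import *;where();c=snap('top','top3');
o,d=ray(load('side2'),(350.7,274));
o2=o[:2]-mid
for ff in(-.357,-.343):
  k=(ff-o2@f)/(d[:2]@f);X=o+k*d;print('rear tip if f',ff,'n',(X[:2]-mid)@nrm,'z',X[2])
cv2.imwrite('pics/crop3.png',cv2.resize(c['image'][150:350,180:440,::-1],None,fx=3,fy=3,interpolation=cv2.INTER_CUBIC))"
```

```text
clock: 3.2
tcp_pos: [0.4928, 0.111, 0.0237]
orientation: [0.0, -0.097, 0.995, -0.0]
wrist_force: [-1.1, 0.3, 0.1]
finger_gap: 0.0852
t 3.2 f,n,z mm -278.2 1.8 23.7 yaw err 0.0033 tilt [ 0.001 -0.    -1.   ] F [-1.1  0.3  0.1] q [ 0.06  0.34 -0.46  0.76 -0.   -0.13]
rear tip if f -0.357 n -0.0009605690922113025 z 0.04842060446698693
rear tip if f -0.343 n -0.0056156319502625035 z 0.03505588303258711
```

View pics/crop3.png

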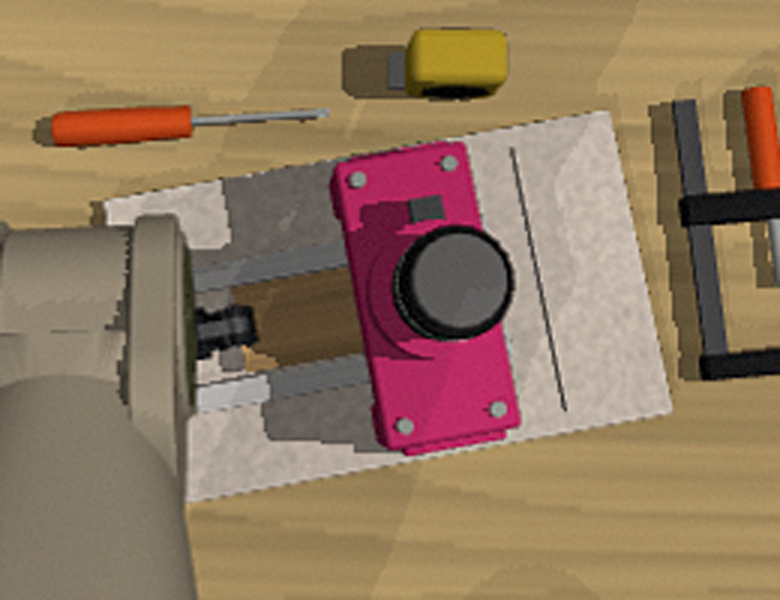

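```bash
python3 -m crank '{"travel":[[0,0,0.1],[0,0,0.2],[0,0,0.2]],"turn":[0,0,0]}'; python3 -c "
from h import *;where();c=load('top3')
for uv in((265.7,258.3),(245,260)):
  for z in(.037,.06,.08,.1,.12,.2,.3,.4):print(uv,z,((onz(c,uv,z)[:2]-mid)@f*1e3).round(1))
w=snap('wrist','wrist4')"
```

```text
clock: 3.5
tcp_pos: [0.4915, 0.112, 0.0144]
orientation: [-0.001, -0.098, 0.995, 0.0]
wrist_force: [-0.5, 0.3, 0.4]
finger_gap: 0.0849
t 3.5 f,n,z mm -279.4 0.7 14.4 yaw err 0.0017 tilt [-0.001  0.    -1.   ] F [-0.5  0.3  0.4] q [ 0.06  0.36 -0.47  0.74  0.   -0.13]
(265.7, 258.3) 0.037 -202.9
(265.7, 258.3) 0.06 -202.8
(265.7, 258.3) 0.08 -202.7
(265.7, 258.3) 0.1 -202.6
(265.7, 258.3) 0.12 -202.6
(265.7, 258.3) 0.2 -202.3
(265.7, 258.3) 0.3 -201.9
(265.7, 258.3) 0.4 -201.6
(245, 260) 0.037 -246.0
(245, 260) 0.06 -245.0
(245, 260) 0.08 -244.2
(245, 260) 0.1 -243.3
(245, 260) 0.12 -242.5
(245, 260) 0.2 -239.1
(245, 260) 0.3 -234.8
(245, 260) 0.4 -230.6
```

View pics/wrist4.png

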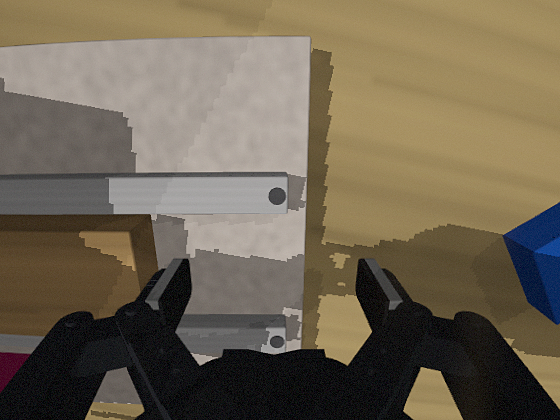

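The wrist view shows the knuckle joints at (75,320) and (475,325), standing outside the pads at (180,265) and (370,265). By the top view the knuckle reaches 75 mm ahead, which matters near the beam. I need its height.

```bash
python3 -c "
from h import *
w=load('wrist4');t=where();p=t['tcp_pos'][:2]
for uv in((75,312),(55,330),(130,305),(180,262),(180,290),(150,308)):
  o,d=ray(w,uv);print(uv,'cam f',((o[:2]-p)@f*1e3).round(),'n',((o[:2]-p)@nrm*1e3).round(),'z',o[2].round(3))
  for n in(-.011,-.005,0,.011):
    k=(n-(o[:2]-p)@nrm)/(d[:2]@nrm);X=o+k*d;print('   n',n,'f',((X[:2]-p)@f*1e3).round(1),'z',(X[2]*1e3).round(1))
c=load('top0');m=cv2.inRange(cv2.cvtColor(c['image'],cv2.COLOR_RGB2HSV),(105,100,40),(130,255,255))
n=max(cv2.findContours(m,0,2)[0],key=cv2.contourArea);r=cv2.minAreaRect(n);print(r)
for q in cv2.boxPoints(r):print(q,onz(c,q,.024).round(4),onz(c,q,0).round(4))
"
```

```text
t 3.55 f,n,z mm -279.5 0.8 14.6 yaw err 0.0016 tilt [-0.001  0.    -1.   ] F [-0.1  0.1  0.7] q [ 0.06  0.36 -0.47  0.74  0.   -0.13]
(75, 312) cam f 0.0 n -81.0 z 0.156
   n -0.011 f 73.3 z 70.0
   n -0.005 f 79.6 z 62.6
   n 0 f 84.9 z 56.4
   n 0.011 f 96.5 z 42.7
(55, 330) cam f 0.0 n -81.0 z 0.156
   n -0.011 f 74.3 z 79.7
   n -0.005 f 80.7 z 73.0
   n 0 f 86.0 z 67.5
   n 0.011 f 97.8 z 55.4
(130, 305) cam f 0.0 n -81.0 z 0.156
   n -0.011 f 54.5 z 65.1
   n -0.005 f 59.2 z 57.3
   n 0 f 63.1 z 50.7
   n 0.011 f 71.7 z 36.3
(180, 262) cam f 0.0 n -81.0 z 0.156
   n -0.011 f 45.3 z 31.7
   n -0.005 f 49.2 z 21.0
   n 0 f 52.5 z 12.0
   n 0.011 f 59.6 z -7.7
(180, 290) cam f 0.0 n -81.0 z 0.156
   n -0.011 f 38.3 z 54.9
   n -0.005 f 41.6 z 46.2
   n 0 f 44.3 z 38.9
   n 0.011 f 50.4 z 22.9
(150, 308) cam f 0.0 n -81.0 z 0.156
   n -0.011 f 46.1 z 66.7
   n -0.005 f 50.1 z 59.0
   n 0 f 53.4 z 52.5
   n 0.011 f 60.7 z 38.4
((130.07945251464844, 295.3548278808594), (29.625795364379883, 72.80827331542969), 47.121097564697266)
[ 93.32329 309.27127] [0.3967 0.3925 0.024 ] [0.395  0.4004 0.    ]
[146.67671 259.7288 ] [0.5007 0.2879 0.024 ] [0.5012 0.2935 0.    ]
[166.83562 281.4384 ] [0.4562 0.2435 0.024 ] [0.4558 0.2481 0.    ]
[113.48219 330.98087] [0.3535 0.3483 0.024 ] [0.3508 0.3552 0.    ]
```

The knuckle reaches 18 mm beyond the pad at about beam height, so the bare finger is too tight at the end. Instead I'll grip the loose blue board and use it as a long pusher. It reaches 72 mm ahead of the upright gripper, held just above the base between the rails. First I lift and go to it.

```bash
python3 -m crank '{"travel":[[0,0,-0.6],[0,0,-1.4],[0,0.3,-2.2],[0.1,1.0,-2.8],[0.2,1.8,-2.8]],"turn":[0,0,0,0.1,0.22]}'; python3 -m crank '{"travel":[[0,0,0],[0,0,0],[0,0,0],[0,0,0],[0,0,0]],"turn":[0.12,0.24,0.36,0.48,0.6]}';python3 -m crank '{"travel":[[0,0,0],[0,0,0],[0,0,0]],"turn":[0.12,0.165,0.165]}'
python3 - <<'E'
from h import *
t=where();q=t['orientation'];R=Ro.from_quat([*q[1:],q[0]]).as_matrix();print(R[:,:2].round(3),R.T@(np.array([.427,.317,.1])-t['tcp_pos'])/.04)
E
```

```text
clock: 3.97
tcp_pos: [0.474, 0.1816, 0.1326]
orientation: [0.004, 0.015, 1.0, 0.001]
wrist_force: [1.0, 0.7, -1.0]
finger_gap: 0.0854
clock: 4.38
tcp_pos: [0.4702, 0.1813, 0.1273]
orientation: [-0.0, 0.309, 0.951, 0.0]
wrist_force: [-0.5, 0.1, 0.1]
finger_gap: 0.0852
clock: 4.63
tcp_pos: [0.4702, 0.1811, 0.1272]
orientation: [-0.0, 0.384, 0.923, -0.0]
wrist_force: [0.3, 0.5, -0.1]
finger_gap: 0.085
t 4.63 f,n,z mm -351.4 -6.6 127.2 yaw err 0.8343 tilt [-0.  0. -1.] F [ 0.3  0.5 -0.1] q [ 0.21  0.23 -0.32  1.01  0.    1.  ]
[[-0.705  0.71 ]
 [ 0.71   0.705]
 [ 0.    -0.   ]] [3.17098931 1.62859234 0.67988104]
```

```bash
python3 -m crank '{"travel":[[0.7,0.35,0],[1.4,0.7,0],[2.1,1.05,0],[2.8,1.4,0.3],[3.17,1.63,0.6]],"turn":[0,0,0,0,0]}'; python3 -m crank '{"travel":[[0,0,0.1],[0,0,0.6],[0,0,1.2],[0,0,1.2]],"turn":[0,0,0,0]}'
python3 - <<'E'
from h import *
t=where();q=t['orientation'];R=Ro.from_quat([*q[1:],q[0]]).as_matrix();print(R[:,:2].round(3),R.T@(np.array([.427,.317,.006])-t['tcp_pos'])/.04)
snap('wrist','wrist5')
E
```

```text
clock: 5.05
tcp_pos: [0.4265, 0.3197, 0.1038]
orientation: [0.0, 0.382, 0.924, 0.001]
wrist_force: [-0.4, -1.2, -0.2]
finger_gap: 0.0849
clock: 5.38
tcp_pos: [0.4245, 0.3149, 0.0516]
orientation: [-0.002, 0.383, 0.924, -0.003]
wrist_force: [-0.3, -0.8, -0.6]
finger_gap: 0.0849
t 5.38 f,n,z mm -491.6 -25.0 51.6 yaw err 0.8332 tilt [-0.006 -0.003 -1.   ] F [-0.3 -0.8 -0.6] q [ 0.49  0.36 -0.36  0.86 -0.    1.27]
[[-0.706  0.708]
 [ 0.708  0.706]
 [ 0.002 -0.007]] [-0.00962306  0.0879181   1.13917826]
```

View pics/wrist5.png

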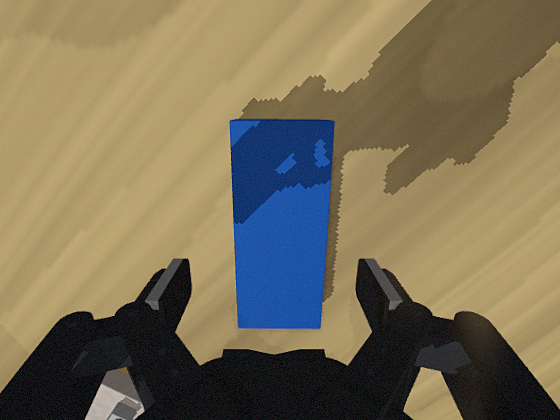

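The wrist view shows the blue board between the pads laterally, x 232–333 and rows 120–328. I now work out its true extent at z = 24 mm relative to the tool.

Run:
```python
from h import *
w=load('wrist5');t=get_state();q=t['orientation'];R=Ro.from_quat([*q[1:],q[0]]).as_matrix()
for uv in((230,121),(334,121),(321,328),(238,328)):
  X=onz(w,uv,.024);print(uv,X.round(4),(R.T@(X-t['tcp_pos'])*1e3).round(1))
print(proj(w,[*t['tcp_pos'][:2],.024]))
c=load('top0');print([proj(c,[.427,.317,.024])])
```

```text
(230, 121) [0.3536 0.3495 0.024 ] [ 74.8 -26.4  29.6]
(334, 121) [0.3951 0.391  0.024 ] [75.  32.3 29.3]
(321, 328) [0.4961 0.29   0.024 ] [-67.9  32.6  29.1]
(238, 328) [0.454  0.2476 0.024 ] [-68.2 -27.2  29.4]
[276.42096069 242.24144671]
[array([130.78821603, 295.01823001])]
```

```bash
python3 -m crank '{"travel":[[0.1,0.07,0.3],[0.15,0.07,0.7],[0.15,0.07,1.0],[0.15,0.07,1.14],[0.15,0.07,1.14]],"turn":[0,0,0,0,0]}'; python3 -c "from h import *;where()";python3 -m crank '{"travel":[[0,0,0],[0,0,0],[0,0,0],[0,0,0],[0,0,0]],"turn":[0,0,0,0,0]}' 50 60; python3 -c "from h import *;where();print(get_state()['finger_gap'])"
```

```text
clock: 5.85
tcp_pos: [0.4248, 0.3224, 0.0097]
orientation: [-0.0, 0.384, 0.923, -0.0]
wrist_force: [0.3, -0.1, -0.0]
finger_gap: 0.0854
t 5.85 f,n,z mm -498.8 -23.2 9.7 yaw err 0.834 tilt [-0.001 -0.001 -1.   ] F [ 0.3 -0.1 -0. ] q [ 0.5   0.41 -0.4   0.76 -0.    1.29]
clock: 6.27
tcp_pos: [0.4261, 0.3234, 0.0114]
orientation: [0.001, 0.384, 0.923, 0.001]
wrist_force: [-1.0, -1.7, 4.9]
finger_gap: 0.058
t 6.27 f,n,z mm -499.5 -21.8 11.4 yaw err 0.834 tilt [ 0.002  0.001 -1.   ] F [-1.  -1.7  4.9] q [ 0.5   0.41 -0.4   0.76 -0.    1.29]
0.05800062113354338
```

```bash
python3 -m crank '{"travel":[[0,0,-0.3],[0,0,-0.9],[0,0,-1.6],[0,0,-2.2],[0,0,-2.2]],"turn":[0,0,0,0,0]}';python3 -m crank '{"travel":[[0,0,0],[0,0,0],[0,0,0],[0,0,0],[0,0,0]],"turn":[0.12,0.24,0.36,0.48,0.583]}'
python3 - <<'E'
from h import *
t=where();q=t['orientation'];R=Ro.from_quat([*q[1:],q[0]]).as_matrix();print(R[:,:2].round(3),R.T@(np.array([*(mid-.320*f+0*nrm),.1])-t['tcp_pos'])/.04)
print(t['finger_gap']);snap('side','side6')
E
```

```text
clock: 6.68
tcp_pos: [0.4281, 0.3248, 0.1034]
orientation: [0.003, 0.384, 0.923, 0.004]
wrist_force: [0.9, 0.6, -0.9]
finger_gap: 0.0581
clock: 7.1
tcp_pos: [0.4248, 0.3229, 0.0976]
orientation: [-0.0, 0.635, 0.772, -0.0]
wrist_force: [-0.8, -0.3, -1.8]
finger_gap: 0.0583
t 7.1 f,n,z mm -499.3 -23.2 97.6 yaw err 1.0 tilt [-0.  0. -1.] F [-0.8 -0.3 -1.8] q [ 0.5   0.31 -0.29  0.96  0.    1.88]
[[-0.193  0.981]
 [ 0.981  0.193]
 [ 0.    -0.   ]] [-4.47953945  0.59759712 -0.06141546]
0.05831459458201597
```

View pics/side6.png

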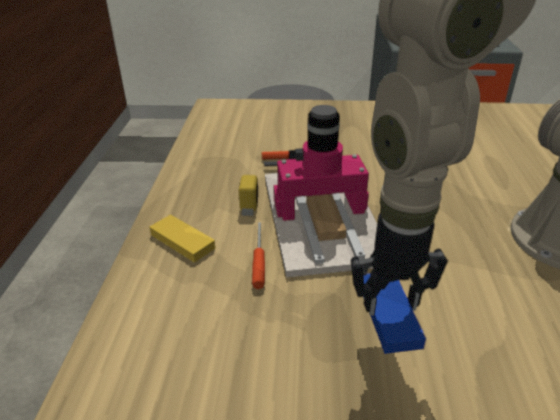

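The blue board is held level at (395,315) along the feed, and the stock is untouched. I carry it to the feeding end.

```bash
python3 -m crank '{"travel":[[-0.5,0.1,0],[-1.2,0.25,0],[-1.9,0.4,0],[-2.5,0.5,0],[-2.9,0.5,0]],"turn":[0,0,0,0,0]}';python3 -m crank '{"travel":[[-0.6,0.04,0],[-1.2,0.08,0],[-1.7,0.1,0],[-1.9,0.1,0],[-1.9,0.1,0]],"turn":[0.003,0.003,0.003,0.003,0.003]}';  python3 -m crank '{"travel":[[0,0,0.2],[0,0,0.4],[0,0,0.6],[0,0,0.8],[0,0,0.8]],"turn":[0,0,0,0,0]}'
python3 - <<'E'
from h import *
t=where();c=snap('top','top7');s=snap('side','side7')
for k,v in(('top7',c),('side7',s)):
  m=cv2.inRange(cv2.cvtColor(v['image'],cv2.COLOR_RGB2HSV),(105,100,25),(130,255,255))
  n=max(cv2.findContours(m,0,2)[0],key=cv2.contourArea);print(k,cv2.approxPolyDP(n,3,True)[:,0].tolist())
a=cv2.resize(c['image'][200:310,190:410,::-1],None,fx=3.5,fy=3.5,interpolation=cv2.INTER_CUBIC);cv2.imwrite('pics/crop7.png',a)
E
```

```text
clock: 7.57
tcp_pos: [0.4687, 0.2115, 0.0977]
orientation: [0.0, 0.633, 0.774, 0.0]
wrist_force: [-0.3, -0.7, -1.3]
finger_gap: 0.0581
clock: 7.98
tcp_pos: [0.4869, 0.1381, 0.0976]
orientation: [0.0, 0.635, 0.773, -0.0]
wrist_force: [-0.0, 0.1, -1.1]
finger_gap: 0.0582
clock: 8.4
tcp_pos: [0.4846, 0.1401, 0.0634]
orientation: [-0.001, 0.634, 0.774, -0.001]
wrist_force: [-0.3, -0.1, -2.3]
finger_gap: 0.0583
t 8.4 f,n,z mm -308.3 -0.4 63.4 yaw err 1.0 tilt [-0.004 -0.    -1.   ] F [-0.3 -0.1 -2.3] q [ 0.12  0.3  -0.41  0.87  0.    1.49]
top7 [[248, 247], [221, 252], [227, 261], [225, 280], [253, 276]]
side7 [[403, 31], [406, 37], [491, 38], [499, 4], [432, 1], [423, 15]]
```

View pics/crop7.png

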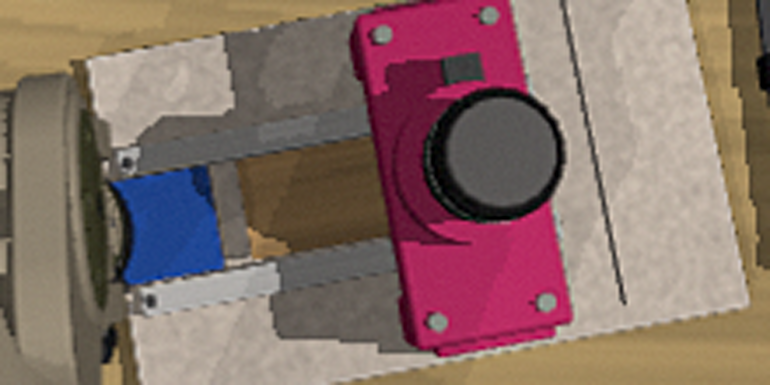

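Top crop: the blue board's leading corners are at crop (210,167) and (224,270), lined up between the rails and about 7 px short of the pine tail.

Run:
```python
from h import *
c=load('top7')
def fn(uv,z):
  p=onz(c,uv,z)[:2]-mid;return (p@f*1e3).round(1),(p@nrm*1e3).round(1)
for uv in((210,167),(224,270)):print('blue',fn((uv[0]/3.5+190,uv[1]/3.5+200),.077))
# rail screws (n should be +-41.5), f about -286
for uv in((126,162),(150,301)):print('screw',fn((uv[0]/3.5+190,uv[1]/3.5+200),.031))
for uv in((238,163),(254,262)):print('tail',fn((uv[0]/3.5+190,uv[1]/3.5+200),.042))
```

```text
blue (np.float64(-230.2), np.float64(27.5))
blue (np.float64(-232.4), np.float64(-31.9))
screw (np.float64(-280.7), np.float64(41.9))
screw (np.float64(-280.3), np.float64(-42.0))
tail (np.float64(-214.4), np.float64(28.7))
tail (np.float64(-215.2), np.float64(-30.5))
```

```bash
python3 -m crank '{"travel":[[0,0.02,0.15],[0,0.02,0.3],[0,0.02,0.45],[0,0.02,0.6],[0,0.02,0.68]],"turn":[-0.02,-0.02,-0.02,-0.02,-0.02]}'; python3 -m crank '{"travel":[[0,0,0.02],[0,0,0.02]],"turn":[0,0]}'
python3 - <<'E'
from h import *
t=where();c=snap('top','top8')
def fn(uv,z):
  p=onz(c,uv,z)[:2]-mid;return (p@f*1e3).round(1),(p@nrm*1e3).round(1)
m=cv2.inRange(cv2.cvtColor(c['image'],cv2.COLOR_RGB2HSV),(105,100,25),(130,255,255))
n=max(cv2.findContours(m,0,2)[0],key=cv2.contourArea);print([(q.tolist(),fn(q,t['tcp_pos'][2]+.0135)) for q in cv2.approxPolyDP(n,2,True)[:,0]])
E
```

```text
clock: 8.92
tcp_pos: [0.4866, 0.1396, 0.0376]
orientation: [-0.0, 0.627, 0.779, -0.0]
wrist_force: [-1.3, 0.1, -1.5]
finger_gap: 0.058
clock: 9.08
tcp_pos: [0.4867, 0.1396, 0.0371]
orientation: [-0.001, 0.627, 0.779, -0.001]
wrist_force: [-1.3, -0.3, -2.0]
finger_gap: 0.058
t 9.08 f,n,z mm -307.4 1.5 37.1 yaw err 0.9999 tilt [-0.001 -0.    -1.   ] F [-1.3 -0.3 -2. ] q [ 0.12  0.33 -0.44  0.8   0.    1.48]
[([249, 247], (np.float64(-232.7), np.float64(30.7))), ([223, 251], (np.float64(-287.0), np.float64(32.2))), ([229, 263], (np.float64(-278.9), np.float64(5.7))), ([227, 279], (np.float64(-288.3), np.float64(-25.7))), ([254, 274], (np.float64(-232.1), np.float64(-25.6)))]
```

```bash
python3 -m crank '{"travel":[[0,-0.03,0.08],[-0.15,-0.03,0.08],[-0.3,-0.03,0.08],[-0.4,-0.03,0.08],[-0.5,-0.03,0.08]],"turn":[0,0,0,0,0]}'; python3 -m crank '{"travel":[[-0.1,0,0],[-0.2,0,0],[-0.3,0,0],[-0.4,0,0],[-0.5,0,0]],"turn":[0,0,0,0,0]}';python3 -m crank '{"travel":[[-0.1,0,0],[-0.2,0,0],[-0.3,0,0],[-0.3,0,0]],"turn":[0,0,0,0]}'
python3 - <<'E'
from h import *
t=where();c=snap('top','top9')
a=cv2.resize(c['image'][200:310,220:400,::-1],None,fx=4.3,fy=4.3,interpolation=cv2.INTER_CUBIC);cv2.imwrite('pics/crop9.png',a)
E
```

```text
clock: 9.55
tcp_pos: [0.4907, 0.1194, 0.0347]
orientation: [-0.0, 0.627, 0.779, 0.0]
wrist_force: [-1.5, 0.9, -1.3]
finger_gap: 0.0578
clock: 9.97
tcp_pos: [0.4947, 0.1001, 0.0345]
orientation: [-0.0, 0.627, 0.779, 0.0]
wrist_force: [-1.4, 1.8, -1.1]
finger_gap: 0.0576
clock: 10.3
tcp_pos: [0.4972, 0.0878, 0.0344]
orientation: [0.0, 0.627, 0.779, -0.0]
wrist_force: [-1.5, -0.6, -2.0]
finger_gap: 0.0578
t 10.3 f,n,z mm -254.6 1.6 34.4 yaw err 0.9999 tilt [-0.001 -0.001 -1.   ] F [-1.5 -0.6 -2. ] q [ 0.02  0.33 -0.45  0.79 -0.    1.37]
```

View pics/crop9.png

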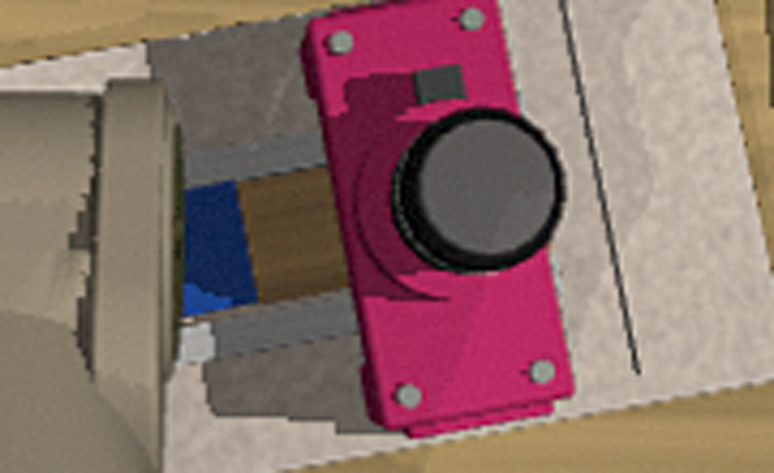

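Top crop: the blue end meets the pine tail along crop (240,180)–(258,303), square between the rails. The lead is still hidden under the bridge.

```bash
python3 -m crank '{"travel":[[-0.1,-0.02,0],[-0.2,-0.03,0],[-0.3,-0.03,0],[-0.4,-0.03,0],[-0.45,-0.03,0]],"turn":[0,0,0,0,0]}'
python3 - <<'E'
from h import *
c=load('top9')
for uv in((240,180),(258,303)):
  p=onz(c,(uv[0]/4.3+220,uv[1]/4.3+200),.042)[:2]-mid;print(p@f*1e3,p@nrm*1e3)
t=where();c=snap('top','top10')
a=cv2.resize(c['image'][195:300,240:400,::-1],None,fx=5,fy=5,interpolation=cv2.INTER_CUBIC);cv2.imwrite('pics/crop10.png',a)
# interface by hue change along feed rays, hidden lead check: profile along f at n offsets on z=.042
hsv=cv2.cvtColor(c['image'],cv2.COLOR_RGB2HSV)
for n in(-24,-20,-15,10,15,20):
  F=np.arange(-200,-130,1.);H=[hsv[tuple(np.round(proj(c,[*(mid+x/1e3*f+n/1e3*nrm),.042])[::-1]).astype(int))][0] for x in F]
  i=[k for k in range(len(H)) if 100<H[k]<135];print(n,'last blue f',F[i[-1]] if i else None)
E
```

```text
clock: 10.77
tcp_pos: [0.5006, 0.0703, 0.0346]
orientation: [0.0, 0.627, 0.779, 0.0]
wrist_force: [-0.4, -0.4, -1.1]
finger_gap: 0.058
-176.024675954184 31.78956055229961
-178.06987100371094 -28.040378907030586
t 10.77 f,n,z mm -236.7 1.4 34.6 yaw err 0.9999 tilt [ 0.001 -0.    -1.   ] F [-0.4 -0.4 -1.1] q [-0.02  0.33 -0.45  0.79 -0.    1.34]
-24 last blue f -162.0
-20 last blue f -161.0
-15 last blue f -160.0
10 last blue f -162.0
15 last blue f -161.0
20 last blue f -162.0
```

```bash
cat > edge.py <<'E'
from h import *
def samp(c,ch,F,n,z):
    P=np.array([proj(c,[*(mid+x/1e3*f+n/1e3*nrm),z]) for x in F],np.float32)
    return cv2.remap(ch,P[:,0].reshape(1,-1),P[:,1].reshape(1,-1),cv2.INTER_LINEAR)[0]
def meas(c,N=range(-28,30,4)):
    im=c['image'];g=cv2.cvtColor(im,cv2.COLOR_RGB2GRAY).astype(np.float32);r=(im[...,0].astype(np.float32)-im[...,2])
    F=np.arange(-12,12,.25);L=[]
    for n in range(-90,92,5):
        w=samp(c,g,F,n,.018);w=np.clip(np.median(w)-15-w,0,None)
        if w.sum()>20:L.append((n,(w*F).sum()/w.sum()))
    L=np.array(L);print('line f: median',np.median(L[:,1]).round(2),'slope',np.polyfit(L[:,0],L[:,1],1)[0].round(4),len(L))
    F=np.arange(-40,14,.5)
    for n in N:
        w=samp(c,r,F,n,.042);print(n,[int(v) for v in w[::4]])
t=where();c=snap('top','m%d'%int(t['clock']*100));meas(c)
E
python3 edge.py
```

```text
t 10.82 f,n,z mm -236.5 1.5 34.6 yaw err 0.9999 tilt [ 0.001 -0.    -1.   ] F [-0.1  0.1 -0.6] q [-0.02  0.33 -0.45  0.79 -0.    1.34]
line f: median -1.32 slope -0.0008 37
-28 [85, 79, 40, 16, 22, 23, 21, 23, 21, 21, 23, 23, 23, 23, 25, 26, 21, 12, 14, 24, 25, 23, 27, 26, 26, 27, 25]
-24 [2, 23, 46, 64, 73, 72, 73, 73, 70, 69, 73, 74, 56, 18, 21, 25, 23, 9, 16, 24, 25, 25, 24, 25, 26, 26, 26]
-20 [0, -3, 0, 11, 42, 69, 68, 66, 66, 67, 67, 67, 52, 28, 23, 24, 23, 15, 16, 25, 24, 25, 23, 23, 23, 24, 26]
-16 [4, 3, 1, -5, 0, 26, 60, 70, 70, 69, 70, 67, 44, 21, 23, 24, 20, 9, 13, 25, 24, 24, 24, 24, 25, 23, 23]
-12 [4, 4, 3, 2, 0, -2, 12, 51, 80, 78, 76, 75, 51, 20, 22, 25, 23, 12, 17, 23, 24, 24, 23, 23, 24, 22, 23]
-8 [5, 5, 4, 4, 3, 0, -10, 20, 62, 78, 80, 76, 52, 27, 23, 24, 19, 12, 13, 25, 24, 24, 25, 25, 24, 25, 24]
-4 [5, 5, 4, 3, 5, 4, 3, 0, 18, 59, 82, 74, 50, 17, 23, 23, 24, 9, 16, 25, 24, 23, 23, 24, 24, 23, 24]
0 [4, 2, 4, 5, 4, 4, 2, -1, 3, 39, 80, 72, 42, 23, 23, 23, 21, 13, 16, 24, 24, 25, 24, 22, 24, 26, 22]
4 [2, 3, 5, 4, 4, 4, 4, -2, 5, 38, 72, 73, 40, 18, 21, 22, 20, 10, 14, 26, 23, 25, 24, 24, 24, 24, 24]
8 [2, 4, 3, 4, 5, 4, 2, 0, 3, 24, 61, 75, 51, 18, 23, 24, 25, 10, 17, 24, 24, 24, 23, 24, 24, 22, 24]
12 [4, 3, 4, 5, 3, 2, 1, 0, -5, 31, 74, 67, 39, 24, 24, 25, 23, 17, 16, 25, 24, 24, 24, 25, 25, 22, 23]
16 [3, 2, 2, 4, 4, 4, 3, 0, 17, 54, 77, 67, 42, 18, 23, 24, 20, 8, 17, 25, 25, 22, 21, 24, 24, 23, 22]
20 [5, 4, 4, 3, 4, 3, 0, 0, 17, 55, 81, 71, 42, 20, 22, 24, 22, 12, 18, 24, 22, 22, 24, 24, 23, 23, 23]
24 [4, 4, 3, 4, 2, 0, -4, 26, 59, 73, 74, 66, 30, 16, 22, 23, 19, 10, 15, 24, 23, 24, 24, 23, 23, 24, 23]
28 [4, 5, 4, 2, 0, -3, 21, 65, 80, 76, 76, 68, 45, 20, 23, 24, 23, 7, 19, 25, 24, 23, 23, 23, 23, 23, 23]
```

Twelve pictures are viewed, so I continue on numbers only. The lead edge (top) is at f = −16.0 and the line at −1.3, leaving about 14.7 mm to go. I push 11 mm and remeasure.

```bash
cat > edge2.py <<'E'
import io,contextlib
with contextlib.redirect_stdout(io.StringIO()):
    from edge import *
def lead(c):
    im=c['image'];r=(im[...,0].astype(np.float32)-im[...,2]);F=np.arange(-24,9,.25);E=[]
    for n in range(-24,29,4):
        w=samp(c,r,F,n,.042);k=[i for i in range(len(F)-1) if w[i]>47>=w[i+1]]
        if k:i=k[-1];E.append((n,F[i]+.25*(w[i]-47)/(w[i]-w[i+1])))
    E=np.array(E);print('lead f median',np.median(E[:,1]).round(2),'std',E[:,1].std().round(2),'slope',np.polyfit(E[:,0],E[:,1],1)[0].round(4),len(E))
    # side extents: transverse profile behind the lead
    return np.median(E[:,1])
if __name__=='__main__':
    where();c=snap('top','n%d'%int(get_state()['clock']*100));print('to go',-1.32-lead(c))
E
python3 edge2.py; python3 -m crank '{"travel":[[-0.06,0,0],[-0.12,0,0],[-0.18,0,0],[-0.24,0,0],[-0.27,0,0]],"turn":[0,0,0,0,0]}'; python3 -m crank '{"travel":[[0,0,0],[0,0,0]],"turn":[0,0]}'; python3 edge2.py; python3 edge.py | head -3
```

```text
t 10.92 f,n,z mm -237.0 1.4 34.6 yaw err 0.9999 tilt [ 0.001 -0.    -1.   ] F [-0.1 -0.5 -1.6] q [-0.02  0.33 -0.45  0.79 -0.    1.34]
lead f median -16.1 std 0.37 slope -0.0178 14
to go 14.776962451934814
clock: 11.38
tcp_pos: [0.5024, 0.06, 0.0345]
orientation: [-0.0, 0.627, 0.779, 0.0]
wrist_force: [-0.3, 0.3, -1.9]
finger_gap: 0.0579
clock: 11.55
tcp_pos: [0.5025, 0.0601, 0.0345]
orientation: [0.0, 0.627, 0.779, -0.0]
wrist_force: [-0.3, 0.5, -1.2]
finger_gap: 0.0579
t 11.6 f,n,z mm -226.4 1.4 34.5 yaw err 0.9999 tilt [ 0. -0. -1.] F [-0.1  0.3 -2. ] q [-0.04  0.33 -0.45  0.79 -0.    1.31]
lead f median -6.18 std 0.42 slope -0.0162 14
to go 4.859431226104498
t 11.65 f,n,z mm -226.5 1.4 34.5 yaw err 0.9999 tilt [ 0. -0. -1.] F [-0.3  0.5 -1.5] q [-0.04  0.33 -0.45  0.79 -0.    1.31]
line f: median -1.32 slope -0.0014 33
-28 [86, 79, 40, 16, 23, 23, 22, 21, 22, 21, 22, 23, 24, 23, 22, 22, 19, 13, 12, 24, 23, 25, 26, 26, 26, 26, 27]
```

```bash
python3 -m crank '{"travel":[[-0.03,0,0],[-0.06,0,0],[-0.09,0,0],[-0.11,0,0],[-0.11,0,0]],"turn":[0,0,0,0,0]}'; python3 edge2.py
python3 - <<'E'
from edge2 import *
c=snap('top','chk');im=c['image'];g=cv2.cvtColor(im,cv2.COLOR_RGB2GRAY).astype(np.float32);F=np.arange(-12,12,.25)
for S in(range(-90,-35,5),range(40,91,5)):
  L=[]
  for n in S:
    w=samp(c,g,F,n,.018);w=np.clip(np.median(w)-15-w,0,None);L.append((w*F).sum()/max(w.sum(),1))
  print('line outside stock',np.round(np.median(L),2))
hs=cv2.cvtColor(im,cv2.COLOR_RGB2HSV)
# tail interface: last blue
for n in(-20,-10,0,10,20):
  w=samp(c,im[...,2].astype(np.float32)-im[...,0],np.arange(-175,-135,.5),n,.042);k=[i for i in range(79) if w[i]>0>=w[i+1]];print(n,-175+.5*k[-1] if k else None,end=' ')
E
```

```text
clock: 12.12
tcp_pos: [0.5033, 0.0559, 0.0345]
orientation: [-0.0, 0.627, 0.779, -0.0]
wrist_force: [-0.9, 0.5, -1.6]
finger_gap: 0.0581
t 12.17 f,n,z mm -222.0 1.4 34.5 yaw err 0.9999 tilt [ 0. -0. -1.] F [-1.  -0.5 -0.4] q [-0.05  0.33 -0.45  0.79 -0.    1.31]
lead f median -1.75 std 0.28 slope -0.0125 14
to go 0.42985442310571664
line outside stock -1.24
line outside stock -1.34
-20 -146.0 -10 -146.5 0 -146.5 10 -146.5 20 -147.0
```

Two measures agree: the lead is 0.4 mm short of the line, and tail + 145 mm puts it level with the line within 0.2 mm. I withdraw and put the blue board back on the table.

```bash
python3 -m crank '{"travel":[[0.1,0,0],[0.4,0,0],[0.9,0,0],[1.5,0,0],[2.0,0,0]],"turn":[0,0,0,0,0]}'; python3 -m crank '{"travel":[[0.2,0,0],[0.2,0,-0.4],[0.2,0,-0.9],[0.2,0,-1.5],[0.2,0,-1.5]],"turn":[0,0,0,0,0]}'; python3 -m crank '{"travel":[[0.7,-0.1,0],[1.5,-0.2,0],[2.3,-0.3,0],[3.1,-0.4,0],[3.9,-0.5,0]],"turn":[0,0,0,0,0]}';python3 -m crank '{"travel":[[0.7,-0.1,0],[0.9,-0.1,0.4],[0.9,-0.1,0.9],[0.9,-0.1,1.3],[0.9,-0.1,1.3]],"turn":[0,0,0,0,0]}'; python3 -c "from h import *;where()";python3 edge2.py
```

```text
clock: 12.73
tcp_pos: [0.4854, 0.136, 0.0345]
orientation: [-0.0, 0.627, 0.779, 0.0]
wrist_force: [-0.1, 0.2, -1.3]
finger_gap: 0.0577
clock: 13.15
tcp_pos: [0.487, 0.143, 0.0986]
orientation: [0.002, 0.626, 0.78, 0.002]
wrist_force: [1.3, 1.0, -0.9]
finger_gap: 0.0578
clock: 13.57
tcp_pos: [0.4303, 0.2913, 0.0939]
orientation: [-0.0, 0.627, 0.779, -0.0]
wrist_force: [1.1, -0.6, -1.4]
finger_gap: 0.0582
clock: 13.98
tcp_pos: [0.4167, 0.3234, 0.0389]
orientation: [-0.001, 0.626, 0.78, -0.003]
wrist_force: [-1.0, -1.0, -1.1]
finger_gap: 0.0578
t 13.98 f,n,z mm -501.5 -31.0 38.9 yaw err 0.9998 tilt [-0.005 -0.003 -1.   ] F [-1.  -1.  -1.1] q [ 0.51  0.37 -0.38  0.83 -0.    1.86]
t 14.03 f,n,z mm -501.4 -30.1 40.4 yaw err 0.9998 tilt [-0.004 -0.002 -1.   ] F [ 0.4 -0.6 -1.4] q [ 0.51  0.37 -0.38  0.83  0.    1.86]
lead f median -1.68 std 0.29 slope -0.0136 14
to go 0.36002390488982194
```

Lower about 27 mm more, release and rise.

```bash
python3 -m crank '{"travel":[[0,0,0.2],[0,0,0.4],[0,0,0.55],[0,0,0.66],[0,0,0.68]],"turn":[0,0,0,0,0]}'; python3 -m crank '{"travel":[[0,0,0.02],[0,0,0.04],[0,0,0.04]],"turn":[0,0,0]}'
```

```text
clock: 14.5
tcp_pos: [0.4192, 0.3239, 0.0144]
orientation: [-0.0, 0.627, 0.779, -0.001]
wrist_force: [-0.0, -0.9, -1.4]
finger_gap: 0.0578
clock: 14.75
tcp_pos: [0.4199, 0.3244, 0.0138]
orientation: [0.0, 0.627, 0.779, 0.0]
wrist_force: [-0.1, -0.1, -2.1]
finger_gap: 0.0579
```

```bash
python3 -m crank '{"travel":[[0,0,0.06],[0,0,0.06]],"turn":[0,0]}'; python3 -m crank '{"travel":[[0,0,0],[0,0,0],[0,0,0],[0,0,0],[0,0,0]],"turn":[0,0,0,0,0]}' 85;  python3 -m crank '{"travel":[[0,0,-0.3],[0,0,-1.0],[0,0,-1.8],[0,0,-2.6],[0,0,-3.4]],"turn":[0,0,0,0,0]}'; python3 -m crank '{"travel":[[0,0,0],[0,0,0],[0,0,0]],"turn":[0,0,0]}'; python3 edge2.py
python3 - <<'E'
from h import *
from edge import samp
c=snap('top','fin');c0=load('top0');im=c['image'].astype(np.float32);r=im[...,0]-im[...,2]
b=im[...,2]-im[...,0]
# tail and stock side edges
for n in(-20,-10,0,10,20):
  w=samp(c,r,np.arange(-165,-137,.5),n,.042);print(n,[int(v) for v in w[::4]])
d=np.abs(c['image'].astype(int)-c0['image']).max(2)
for nm,(x0,y0,x1,y1) in dict(driver=(190,180,290,202),tape=(312,155,352,184),clamp=(400,175,452,280)).items():print(nm,'changed px',(d[y0:y1,x0:x1]>50).sum())
m=cv2.inRange(cv2.cvtColor(c['image'],cv2.COLOR_RGB2HSV),(105,100,40),(130,255,255))
print('blue',cv2.minAreaRect(max(cv2.findContours(m,0,2)[0],key=cv2.contourArea)))
E
```

```text
clock: 14.92
tcp_pos: [0.4201, 0.3246, 0.0115]
orientation: [0.0, 0.627, 0.779, 0.001]
wrist_force: [-0.1, -0.5, -2.3]
finger_gap: 0.0583
clock: 15.33
tcp_pos: [0.4197, 0.3244, 0.0114]
orientation: [0.0, 0.627, 0.779, 0.0]
wrist_force: [0.1, 0.7, -0.4]
finger_gap: 0.0849
clock: 15.75
tcp_pos: [0.4193, 0.3241, 0.1486]
orientation: [-0.0, 0.627, 0.779, -0.0]
wrist_force: [0.5, 0.7, 0.5]
finger_gap: 0.0851
clock: 16.0
tcp_pos: [0.4194, 0.3242, 0.1469]
orientation: [-0.0, 0.627, 0.779, -0.0]
wrist_force: [0.2, -0.1, -0.7]
finger_gap: 0.0849
t 16.05 f,n,z mm -501.4 -28.7 146.1 yaw err 0.9999 tilt [-0.002 -0.001 -1.   ] F [-0.5 -0.5  0.4] q [ 0.51  0.27 -0.23  1.08  0.    1.86]
lead f median -1.74 std 0.27 slope -0.012 14
to go 0.424474496692419
t 16.1 f,n,z mm -501.4 -29.0 145.8 yaw err 0.9999 tilt [-0.002 -0.001 -1.   ] F [ 0.   0.7 -0.5] q [ 0.51  0.27 -0.23  1.08  0.    1.86]
line f: median -1.29 slope -0.0013 25
-28 [79, 74, 39, 18, 22, 22, 21, 22, 21, 20, 22, 23, 23, 23, 22, 22, 19, 13, 16, 23, 22, 22, 25, 26, 26, 25, 26]
-24 [3, 22, 45, 63, 73, 73, 74, 72, 68, 67, 71, 72, 73, 72, 67
[... 1189 characters left out ...]
0, 22, 23, 23, 24, 23]
24 [4, 4, 5, 4, 3, -1, -4, 28, 57, 72, 73, 71, 70, 69, 69, 69, 70, 71, 70, 51, 18, 22, 23, 23, 23, 23, 23]
28 [3, 3, 3, 3, -1, -5, 19, 64, 79, 75, 75, 76, 74, 74, 75, 73, 72, 75, 71, 44, 24, 21, 23, 24, 24, 24, 23]
-20 [13, 13, 12, 13, 14, 13, 14, 14, 14, 21, 41, 38, 38, 38]
-10 [13, 13, 13, 13, 14, 13, 14, 13, 14, 27, 46, 45, 43, 43]
0 [14, 13, 12, 13, 14, 13, 13, 14, 14, 26, 43, 43, 41, 42]
10 [14, 14, 14, 14, 13, 13, 12, 12, 14, 24, 40, 39, 39, 40]
20 [15, 16, 15, 15, 15, 14, 13, 11, 11, 25, 40, 41, 40, 39]
driver changed px 0
tape changed px 0
clamp changed px 0
blue ((134.0851593017578, 296.5011901855469), (29.13385009765625, 62.51677322387695), 78.27488708496094)
```

```bash
python3 -c "from workcell import *;print(hand_in())"
```

```text
the job is handed in; nothing more can be done
None
```

The pine board is at the scribed line: my last measurement put its leading edge about 0.4 mm short of it. The job is handed in at about 16 s on the robot's clock.

**How it was pushed:** The moves only shift the tool and turn it about its own axis, so I could not lean the tool. By my measurements an opened finger's knuckle would have reached the beam. I gripped the loose blue board instead and used it as a long pusher between the rails. Then I backed out, set it down on the table near where it had been, and raised the open gripper clear.

**Last checks, from the top camera:**
- **Position:** the trailing end plus the 145 mm length also puts the leading edge about 0.5 mm short of the line.
- **Squareness:** the leading edge measures about 0.012 rad off square.
- **Clamp, tape measure and screwdriver:** no pixels changed in their areas compared with the start.
- **Forces:** the wrist force stayed within a few newtons in every reading.

**Less certain:**
- **Sideways position and flatness:** I did not measure these separately at the end. I rely on the rails allowing only 2.5 mm of play each side.
- **Line position:** my first estimate, read by eye from the enlarged crop, was about 1.3 mm off. I replaced it with a fit at full resolution.
- **Pictures:** I used all 12 pictures, over the planned 8, so the last pushes and final checks were done on numbers only.

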